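# Lock a quarter-turn T-stud in the instrument rail against its setting stop

### The job

Take the quarter-turn T-stud from its white holder, drop its head into the open middle stretch of the rail's slot, and slide it along until its spring cup rests gently against the tip of the setting screw on the stop. There, press the stud down against its spring and give it a quarter turn clockwise (seen from above), then let it rise and leave it locked upright in the slot, still up against the screw. Never push hard on the screw or ram the stud into the rail, and leave the other things where they are.

Things in the scene. Friction and masses are not known exactly. Their poses are not given: they have to be found in the camera images.
- stud: Quarter-turn T-stud, upright in the holder; steel with an aluminium wing handle, 66 mm tall, 0.1 to 0.15 kg. Origin: centre of the T-head's underside; z up along the 10.5 mm thick shank, x along the length of the T-head and of the handle (half a turn about z gives the same part). Above the spring cup a 25 mm sleeve at z 18 to 31 mm, which the rising cup covers.
- stud_head (a point): Centre of the T-head: 21.7 mm (x) by 10.5 mm (y) by 6 mm thick, 3 mm above the stud's origin, lower edge bevelled. Its (+x,+y) and (-x,-y) corners are sharp, the other two rounded: in the rail's channel it turns clockwise seen from above; past about 95 degrees the sharp corners jam on the channel's walls, and the other way round already at about 45.
- cup_foot (a point): Centre of the underside of the spring cup: round, 30 mm in diameter, 11 mm tall; it slides on the stud's shank and turns with it. At rest 8 mm above the stud's origin; a spring (3 N at first, then 1.5 N per mm) lets it rise by up to 9.5 mm. It meets the rail's top and the setting screw.
- stud_grip (a point): Grip point on the wing handle, 56 mm above the stud's origin. The handle is 38 mm (stud x) by 12 mm (stud y), flat-sided, 35 to 66 mm above the origin: pinch it across the 12 mm, fingertips no lower than 36 mm above the origin.
- rail: Aluminium T-slot rail fixed on the cart top, 260 mm long (x), 45 mm wide (y), 45 mm high, black end caps. Origin: centre of its underside; x along it towards the end with the stop, z up. The slot runs along its top at y = 0. A carrier with a dial gauge is fixed on it at x -129 to -55 mm, up to 73 mm high; from x = -50 mm to the setting screw the slot is open.
- slot_mouth (a point): Middle of the slot's mouth, on the rail's top (45 mm above its origin). Mouth 12 mm wide with a 1.5 mm bevel, lips 5 mm thick. With the head lengthwise in the mouth and the cup just on the rail's top, the stud's origin is 8 mm below this; pressed (spring 7.5 N) to 11 mm below, the head clears the lips. Turned across and let go, the spring holds it up under the lips, origin 11 mm below.
- slot_floor (a point): Middle of the floor of the channel under the lips, 17 mm below the slot's mouth (28 mm above the rail's origin). The channel is 22.4 mm wide and 12 mm high. The stud's head bottoms here, at 16.5 N on the spring.
- stop: Setting stop: steel block 30 mm (along the rail) by 45 mm by 12 mm high, fixed across the rail's top. Origin: centre of its underside, 107 mm along the rail's x from the rail's origin; axes as the rail's. A setting screw runs through it along the slot. The screw is held by friction: push on it with less than 15 N.
- stop_face (a point): Where the setting screw leaves the stop block's face towards the gauge, 6 mm above the rail's top. The screw is steel, 8 mm in diameter, with a domed tip, and stands out from here along the slot (rail -x) by 6 to 30 mm: how far differs each time and is not measured, so find the tip by touch; the stud's cup meets it.
- holder: White plastic block 52 x 52 x 22 mm, fixed on the cart top, with a round 25 mm hole, 15 mm deep, in which the stud stands upright, its cup resting on the block's top. Origin: centre of the underside.
- hex_key: Bystander: black hex key 83 mm long, lying beside the rail.
- spanner: Bystander: steel combination spanner 140 mm long, lying beside the rail.
- tube_cutter: Bystander: small steel tube cutter with a red knob, 78 mm long, lying between holder and rail.
- ptfe_spool: Bystander: white tape spool 50 mm across, 13 mm high, lying between holder and rail.

How it is judged:
By the outcome, as a careful person would: the job done as asked, in the order asked, and still so for the second after the job is handed in, with the robot touching nothing.
It also fails if it takes over 61 s, if anything falls off the work surface, if the arm or the gripper's body presses on something with over 40 N, if the wrist force passes 120 N, or if a joint passes its speed limit or range.

### The arm

A 6-joint arm with a two-finger parallel gripper is mounted at the origin on a cart in front of the work surface, level with it; the furniture and walls round the work are solid. World frame = base frame: x ahead of the robot, y to its left, z up, the work surface at z = 0. Lengths are in m, angles in rad, forces in N, time in s.
With the tool pointing down it reaches from about 0.35 to 0.85 m from the base axis. Payload 8.1 kg.
Tool frame: the origin (TCP) lies at the very end of the fingers, on their centre line; the grasp point (between the pads) lies 19 mm behind it; z points along the fingers, y is the direction in which the jaws open and shut (so a half turn about z gives the same grasp; the last joint's range is limited). The gripper opens to 93 mm and grips with 3 to 60 N. Pads are 15 mm wide; open, the fingers measure 128 mm over their backs; the gripper's body (75 mm by 188 mm) begins 65 mm behind the grasp point.
Start: joints at [1.032, 0.13, 1.488, -0, 1.523, -0.085], TCP at [0.263, 0.539, 0.219] pointing down, gripper open.
Joint ranges: [-2.96, 2.96], [-0.89, 2.26], [0.02, 2.5], [-1.34, 4.48], [0, 2.73], [-2.66, 2.66]. Speed limits (rad/s): [2.39, 2.39, 2.79, 3.14, 3.14, 3.14].

### API

Orientations are given as a rotation vector (axis times angle).
In Python, from plant import read_state, read_camera, close_job gives the robot as it stands.
- The arm moves only by the tool jog_arm, never from a script. Its argument "motion" is one flat list of numbers, 7 for each row, row after row: the opening, from 0 (shut) to 1 (fully open), then the shift along the tool's x, y, z scaled (see below), then the turn, a rotation vector about the tool's x, y, z scaled (see below). A call has 1 to 8 rows; each row is the pose to reach, as a shift and turn from the pose measured when the call began, along the tool's axes at that moment; what a row does not reach only later rows make up. The controller multiplies each number of a shift by 0.5 m and each number of a turn by 90 degrees. A row lasts 1/10 s, in which the tool goes at most 50 mm and 8.59 degrees, less where a joint would pass 70% of its speed; a pose out of reach is approached as far as the arm can. A call with a number of a shift or a turn outside -1 to 1 is refused whole. A call with a gripper value outside its range is refused whole. The fingers move at their own pace and stop on an object; "grip_force" is the grip in N (left out, the last holds). Time passes only in rows, so rows that repeat a pose let the fingers close. It gives the time, the measured TCP pose, the force and the opening at its end, in the units of the state.
- read_state(): the state, without advancing time (a new reading comes with each control period).
- read_camera(name): name is "scene" or "side" or "wrist"; returns a dict with "frame" (384x512x3 uint8, red, green, blue), "vertical_fov" (degrees; the focal length in pixels is half the picture's height over the tangent of half this angle, whatever the lens; pixels are square), "cx", "cy" (the principal point, pixels), "dist_coeffs" ([k1, k2, p1, p2, k3] as OpenCV has them; the pictures are not rectified), "world_from_camera" (4x4, takes a point from camera to world coordinates); the wrist camera has in their place "hand_eye" (4x4, takes a point from camera to tool coordinates, whose origin is the TCP and whose axes are the flange's). Camera axes: x right, y down, z forward; pixel columns grow to the right and rows downward; lengths in m; the calibration is good to about 2 mm. A picture is of the moment at which its call begins: read the wrist's pose just before it. There is no depth.
- close_job(): hands the job in, once; it reports no verdict.
The state is a dict: "t": time; "q": joint angles; "dq": joint speeds; "joint_torque": joint torques, N m; "tool_pos": TCP position; "orientation": TCP orientation; "force": force on the tool from outside, world axes, zero at the start; "wrist_torque": the same for the moment, N m; "opening": finger opening in m.
Only numpy, scipy, OpenCV 4.12 (cv2) and the standard library are available. Lean on these libraries where they do the work, as an engineer would, in place of code of your own. Each camera call takes 0.05 s, during which the arm holds its last target.

## Working session

There is one attempt and no reset: what is moved stays moved. The work goes in short steps, Python scripts to look and compute and a tool call to move; the robot and the scene stay as the last step left them, time stands still between calls to the robot, and variables do not carry over. Pictures are saved under pics/ and viewed, and the job is handed in when it is done.

Besides the shell and the picture viewer there is one more tool, called as name(argument=value, ...) on one line, values as JSON. jog_arm: Moves the arm, as the interface text tells. Its arguments: {"type":"object","properties":{"motion":{"type":"array","items":{"type":"number"}},"grip_force":{"type":"number"}},"required":["motion"]}

```bash
mkdir -p pics; ls; python3 - <<'E'
from plant import *
import cv2,numpy as np
s=read_state();print(s)
for n in ("scene","side","wrist"):
    c=read_camera(n);cv2.imwrite(f"pics/{n}0.png",c["frame"][:,:,::-1]);f=c.pop("frame");print(n,c)
E
```

```text
pics
{'t': 0.0, 'q': array([ 1.03160427e+00,  1.31134912e-01,  1.48928135e+00, -3.54280093e-06,
        1.52302603e+00, -8.53717149e-02]), 'dq': array([-0.00042274,  0.00046462,  0.00088592, -0.00144301,  0.00236846,
        0.00084282]), 'joint_torque': array([-1.18980474e-04, -5.59856629e+01, -4.91753161e+01,  7.67927477e-02,
        3.54787242e-02, -1.31928673e-04]), 'tool_pos': array([0.26270799, 0.53878371, 0.21760201]), 'orientation': array([-7.06630124e-01, -3.06051002e+00,  2.76610420e-03]), 'force': array([-0.39814894, -0.35865677,  0.36241242]), 'wrist_torque': array([0.03007124, 0.00787898, 0.02372671]), 'opening': 0.09317489957940175}
scene {'vertical_fov': 44.1237084898305, 'cx': 256.06173009175194, 'cy': 193.27871944835363, 'dist_coeffs': array([0.00021209, 0.        , 0.        , 0.        , 0.        ]), 'world_from_camera': array([[ 0.54029735, -0.64308736,  0.5426946 ,  0.07805826],
       [-0.84144914, -0.41787864,  0.34255042, -0.34997789],
       [ 0.00649063, -0.64172898, -0.76690402,  0.7631611 ],
       [ 0.        ,  0.        ,  0.        ,  1.        ]])}
s
[... 278 characters left out ...]
1235, -0.35383305,  0.93458781, -0.90709446],
       [ 0.02464044, -0.93461342, -0.35481066,  0.41632351],
       [ 0.        ,  0.        ,  0.        ,  1.        ]])}
wrist {'vertical_fov': 69.72546357408635, 'cx': 256.3071792706266, 'cy': 192.57112772284904, 'dist_coeffs': array([0.00432978, 0.        , 0.        , 0.        , 0.        ]), 'hand_eye': array([[ 3.72985596e-04, -9.62570270e-01, -2.71031985e-01,
         7.64721866e-02],
       [ 9.99999897e-01,  2.88870583e-04,  3.50243988e-04,
        -6.36359499e-04],
       [-2.58841282e-04, -2.71032087e-01,  9.62570278e-01,
        -1.66610454e-01],
       [ 0.00000000e+00,  0.00000000e+00,  0.00000000e+00,
         1.00000000e+00]])}
```

View pics/scene0.png

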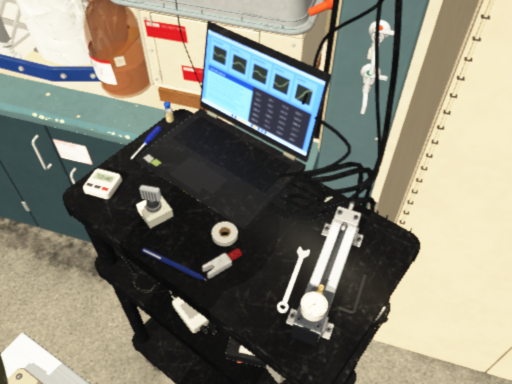

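View pics/side0.png

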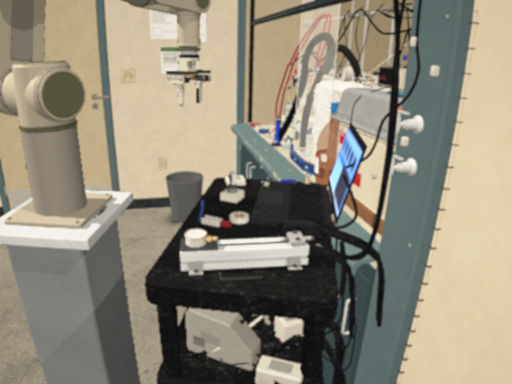

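View pics/wrist0.png

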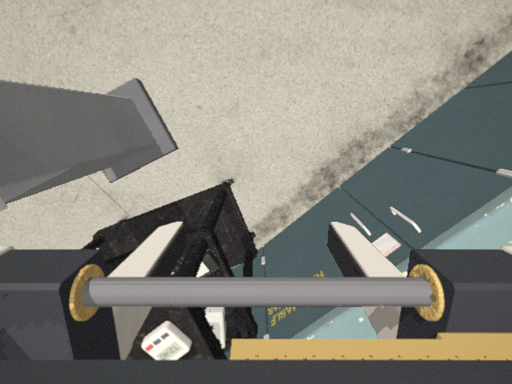

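Scene view: the holder with the stud is near (153,208). The rail runs from the gauge at (313,305) to the stop at (347,215). I'll zoom in.

```bash
cat > h.py <<'E'
import cv2,numpy as np
from scipy.spatial.transform import Rotation as R
def K(c):
    f=192/np.tan(np.radians(c["vertical_fov"])/2)
    return np.array([[f,0,c["cx"]],[0,f,c["cy"]],[0,0,1]])
def ray(c,uv,T):
    p=cv2.undistortPoints(np.array([[uv]],float),K(c),c["dist_coeffs"])[0,0]
    return T[:3,3],T[:3,:3]@np.array([p[0],p[1],1])
def onz(c,uv,z,T):
    o,d=ray(c,uv,T); return o+d*(z-o[2])/d[2]
def proj(c,P,T):
    Ti=np.linalg.inv(T); r,_=cv2.Rodrigues(Ti[:3,:3])
    return cv2.projectPoints(np.array(P,float).reshape(-1,3),r,Ti[:3,3],K(c),c["dist_coeffs"])[0][:,0]
def wristT(s,c):
    T=np.eye(4);T[:3,:3]=R.from_rotvec(s["orientation"]).as_matrix();T[:3,3]=s["tool_pos"]
    return T@c["hand_eye"]
def crop(f,x0,y0,x1,y1,k,name):
    cv2.imwrite(name,cv2.resize(f[y0:y1,x0:x1,::-1],None,fx=k,fy=k,interpolation=cv2.INTER_CUBIC))
E
python3 - <<'E'
from h import *
f=cv2.imread("pics/scene0.png")[:,:,::-1]
crop(f,270,190,390,350,4.5/1.25,"pics/railz.png" ) if 0 else crop(f,260,195,400,345,4,"pics/railz.png")
crop(f,120,170,250,290,5,"pics/holdz.png")
f=cv2.imread("pics/side0.png")[:,:,::-1]
crop(f,165,165,325,285,5,"pics/sidez.png")
E
```

```text
(no output)
```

View pics/railz.png

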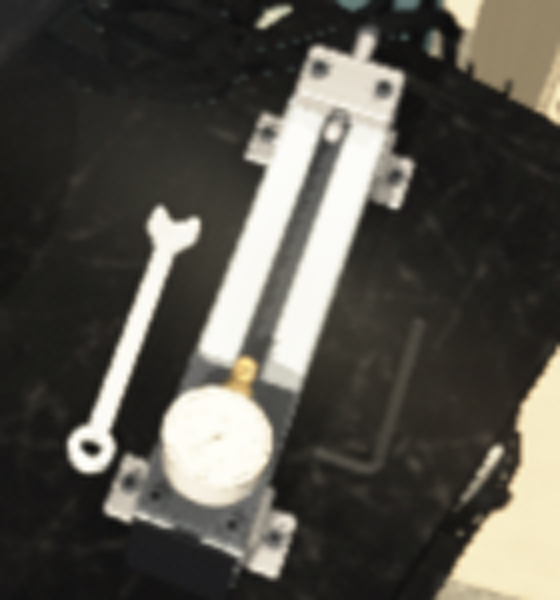

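View pics/holdz.png

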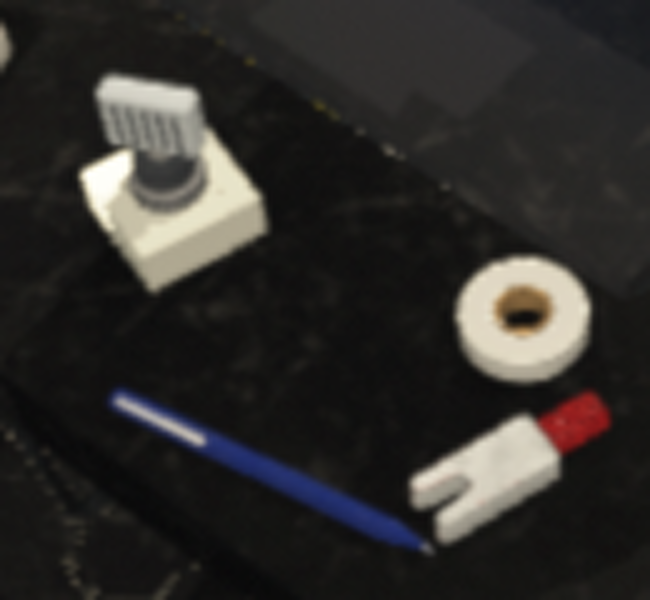

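View pics/sidez.png

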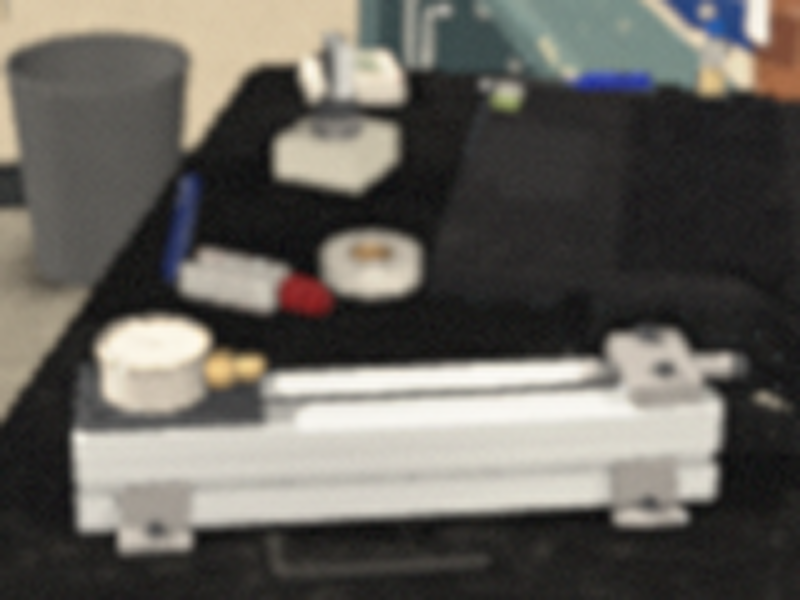

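Estimating rough poses from hand-picked pixels in these crops.

```bash
python3 - <<'E'
from h import *
from plant import *
c=read_camera("scene");T=c["world_from_camera"]
u=lambda x,y,x0,y0,k:((x+.5)/k-.5+x0,(y+.5)/k-.5+y0)
H=lambda x,y,z:onz(c,u(x,y,120,170,5),z,T)
for p in [(82,180),(150,258),(267,203),(208,130)]: print("holder",H(*p,.022).round(4))
for p in [(100,76),(200,92),(103,86),(197,102)]: print("handle",H(*p,.080).round(4))
Rr=lambda x,y,z:onz(c,u(x,y,260,195,4),z,T)
for p in [(292,112),(388,140),(195,355),(298,388),(270,345),(330,140),(335,118)]: print("rail",p,Rr(*p,.045).round(4))
print("stop top",[Rr(*p,.057).round(4) for p in [(312,45),(405,75),(392,125),(298,90)]])
c=read_camera("side");T=c["world_from_camera"]
S=lambda x,y,z:onz(c,u(x,y,165,165,5),z,T)
print("side: rail bottom near corners",S(75,530,0).round(4),S(718,503,0).round(4))
print("rail top near",S(75,435,.045).round(4),S(720,402,.045).round(4))
print("holder top",[S(*p,.022).round(4) for p in [(275,152),(358,162),(402,125)]])
print("handle",S(335,40,.08).round(4))
E
```

```text
holder [0.4453 0.1644 0.022 ]
holder [0.4305 0.1161 0.022 ]
holder [0.4763 0.0953 0.022 ]
holder [0.4925 0.1391 0.022 ]
handle [0.4583 0.1526 0.08  ]
handle [0.4729 0.1155 0.08  ]
handle [0.4552 0.1482 0.08  ]
handle [0.4684 0.1132 0.08  ]
rail (292, 112) [ 0.6042 -0.1889  0.045 ]
rail (388, 140) [ 0.614  -0.2337  0.045 ]
rail (195, 355) [ 0.4662 -0.2124  0.045 ]
rail (298, 388) [ 0.476  -0.2564  0.045 ]
rail (270, 345) [ 0.4879 -0.2371  0.045 ]
rail (330, 140) [ 0.5993 -0.2111  0.045 ]
rail (335, 118) [ 0.612  -0.2074  0.045 ]
stop top [array([ 0.6361, -0.1817,  0.057 ]), array([ 0.6437, -0.2265,  0.057 ]), array([ 0.6138, -0.2336,  0.057 ]), array([ 0.6083, -0.1882,  0.057 ])]
side: rail bottom near corners [ 0.3944 -0.2658  0.    ] [ 0.6559 -0.2245  0.    ]
rail top near [ 0.3973 -0.2677  0.045 ] [ 0.6536 -0.2193  0.045 ]
holder top [array([0.4299, 0.1041, 0.022 ]), array([0.4788, 0.0931, 0.022 ]), array([0.5001, 0.1564, 0.022 ])]
handle [0.4612 0.1383 0.08  ]
```

```bash
cat >> h.py <<'E'
def delta(s,pos,yaw,):
    """numbers for jog to reach pos, tool down with tool-x yaw deg"""
    A=R.from_rotvec(s["orientation"]).as_matrix()
    y=np.radians(yaw);x=np.array([np.cos(y),np.sin(y),0]);z=np.array([0,0,-1.]);B=np.stack([x,np.cross(z,x),z],1)
    sh=A.T@(np.array(pos)-s["tool_pos"])/.5
    tr=R.from_matrix(A.T@B).as_rotvec()/(np.pi/2)
    return sh.round(4),tr.round(4)
def tip(s):
    A=R.from_rotvec(s["orientation"]).as_matrix()
    return s["tool_pos"].round(4),np.degrees(np.arctan2(A[1,0],A[0,0])).round(2),A[:,2].round(4),s["force"].round(2),s["wrist_torque"].round(3),round(s["opening"],4),round(s["t"],2)
E
python3 - <<'E'
from h import *
from plant import *
c=read_camera("scene");T=c["world_from_camera"]
for p in [(203,100),(310,155),(205,30),(328,75)]: print(p,onz(c,p,0.02,T).round(3),onz(c,p,.2,T).round(3))
s=read_state();print(tip(s),delta(s,(.465,.131,.20),111.5))
E
```

```text
(203, 100) [0.784 0.252 0.02 ] [0.613 0.106 0.2  ]
(310, 155) [ 0.761 -0.058  0.02 ] [ 0.595 -0.129  0.2  ]
(205, 30) [1.038 0.435 0.02 ] [0.806 0.245 0.2  ]
(328, 75) [1.042 0.042 0.02 ] [ 0.808 -0.053  0.2  ]
(array([0.2629, 0.5391, 0.2183]), np.float64(154.0), array([-3.e-04, -6.e-04, -1.e+00]), array([ 0.81,  0.85, -1.08]), array([-0.012,  0.023,  0.008]), 0.0928, 0.3) (array([-0.7211, -0.5564,  0.0368]), array([-4.000e-04,  1.000e-04,  4.722e-01]))
```

jog_arm(motion=[1, -0.72, -0.556, 0.036, 0, 0, 0.472, 1, -0.72, -0.556, 0.036, 0, 0, 0.472, 1, -0.72, -0.556, 0.036, 0, 0, 0.472, 1, -0.72, -0.556, 0.036, 0, 0, 0.472, 1, -0.72, -0.556, 0.036, 0, 0, 0.472, 1, -0.72, -0.556, 0.036, 0, 0, 0.472, 1, -0.72, -0.556, 0.036, 0, 0, 0.472, 1, -0.72, -0.556, 0.036, 0, 0, 0.472])

```text
t: 1.1
tool_pos: [0.4407, 0.1791, 0.2029]
orientation: [1.767, 2.597, 0.0]
force: [0.6, 1.0, 0.2]
opening: 0.0929
```

```bash
python3 - <<'E'
from h import *
from plant import *
s=read_state();print(tip(s),delta(s,(.465,.131,.20),111.5))
E
```

```text
(array([0.4407, 0.1791, 0.2029]), np.float64(111.53), array([ 5.e-04, -3.e-04, -1.e+00]), array([0.62, 0.99, 0.23]), array([-0.031, -0.026, -0.034]), 0.0929, 1.1) (array([-0.1074,  0.01  ,  0.0058]), array([0.0002, 0.0003, 0.0003]))
```

jog_arm(motion=[1, -0.107, 0.01, 0.006, 0, 0, 0, 1, -0.107, 0.01, 0.006, 0, 0, 0, 1, -0.107, 0.01, 0.006, 0, 0, 0, 1, -0.107, 0.01, 0.006, 0, 0, 0])

```text
t: 1.5
tool_pos: [0.4646, 0.132, 0.1999]
orientation: [-1.767, -2.597, -0.0]
force: [0.0, -0.9, -1.0]
opening: 0.0929
```

```bash
python3 - <<'E'
from h import *
from plant import *
import pickle
s=read_state();print(tip(s))
c=read_camera("wrist");pickle.dump((s,c),open("w1.pkl","wb"))
f=c["frame"];cv2.imwrite("pics/w1.png",f[:,:,::-1])
E
```

```text
(array([0.4646, 0.132 , 0.1999]), np.float64(111.53), array([ 1.e-04,  3.e-04, -1.e+00]), array([ 0.03, -0.88, -0.99]), array([-0.055,  0.066,  0.063]), 0.0929, 1.5)
```

View pics/w1.png

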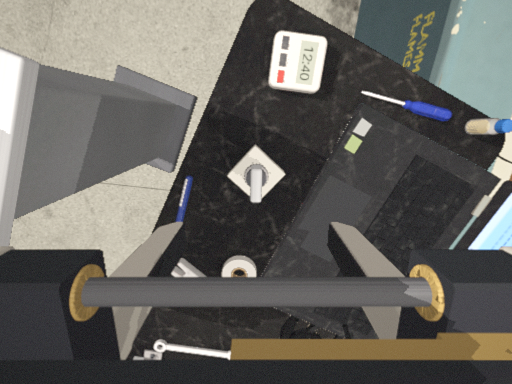

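Stud is at about (256,182), between the fingers, with its handle near vertical in the picture. I'll zoom in for the exact pose.

```bash
python3 - <<'E'
from h import *
f=cv2.imread("pics/w1.png")[:,:,::-1]
crop(f,220,138,295,213,8,"pics/w1z.png")
E
```

```text
(no output)
```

View pics/w1z.png

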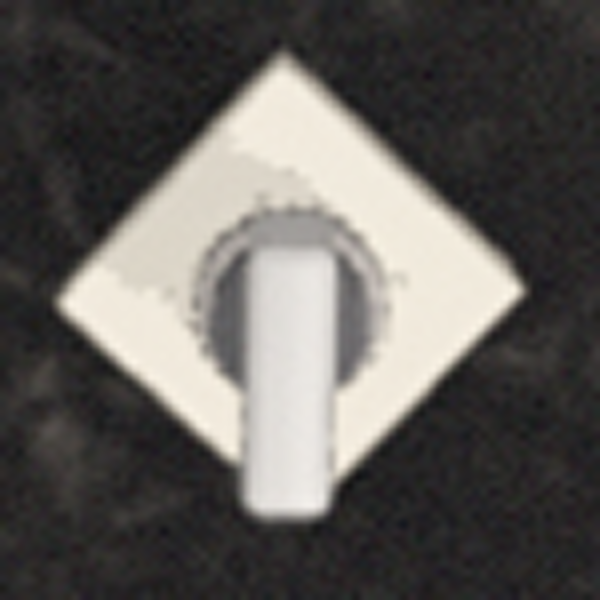

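```bash
python3 - <<'E'
from h import *
import pickle
s,c=pickle.load(open("w1.pkl","rb"));T=wristT(s,c)
u=lambda x,y:((x+.5)/8-.5+220,(y+.5)/8-.5+138)
q=[onz(c,u(*p),.080,T) for p in [(250,248),(338,248),(330,518),(242,518)]]
for p in q: print(p.round(4))
a=(q[0]+q[1])/2;b=(q[2]+q[3])/2;d=b-a
print("ctr",(a+b)/2,"len",np.hypot(*d[:2]),"w",np.linalg.norm(q[0]-q[1]),"yaw",np.degrees(np.arctan2(d[1],d[0])))
print("holder",[onz(c,u(*p),.022,T).round(4) for p in [(285,52),(524,290),(57,300)]])
ctr=(a+b)/2
print(delta(s,(ctr[0],ctr[1],.053),np.degrees(np.arctan2(-d[1],-d[0]))))
E
```

```text
[0.4502 0.1493 0.08  ]
[0.461  0.1536 0.08  ]
[0.4739 0.1185 0.08  ]
[0.4627 0.1141 0.08  ]
ctr [0.46197254 0.13388822 0.08      ] len 0.03733747256375823 w 0.011593296873264413 yaw -70.12184402547132
holder [array([0.4471, 0.1693, 0.022 ]), array([0.4962, 0.1484, 0.022 ]), array([0.4276, 0.1195, 0.022 ])]
(array([ 0.0055, -0.0035,  0.2937]), array([ 0.0001, -0.0001,  0.0184]))
```

Stud axis is (0.4620, 0.1339), handle yaw 109.9°, and the holder's centre agrees. I'll descend to TCP z 0.052.

jog_arm(motion=[0.7, 0.0055, -0.0035, 0.1, 0, 0, 0.0184, 0.7, 0.0055, -0.0035, 0.19, 0, 0, 0.0184, 0.7, 0.0055, -0.0035, 0.25, 0, 0, 0.0184, 0.6, 0.0055, -0.0035, 0.285, 0, 0, 0.0184, 0.5, 0.0055, -0.0035, 0.2955, 0, 0, 0.0184, 0.5, 0.0055, -0.0035, 0.2955, 0, 0, 0.0184, 0.5, 0.0055, -0.0035, 0.2955, 0, 0, 0.0184], grip_force=15)

```text
t: 2.25
tool_pos: [0.4627, 0.1353, 0.0536]
orientation: [1.801, 2.572, 0.003]
force: [0.4, 0.3, -0.2]
opening: 0.0472
```

```bash
python3 - <<'E'
from h import *
from plant import *
s=read_state();print(tip(s),delta(s,(.462,.1339,.052),109.9))
c=read_camera("wrist");cv2.imwrite("pics/w2.png",c["frame"][:,:,::-1])
E
```

```text
(array([0.4627, 0.1353, 0.0536]), np.float64(110.02), array([ 2.3e-03,  6.0e-04, -1.0e+00]), array([ 0.35,  0.29, -0.2 ]), array([-0.064,  0.064, -0.01 ]), 0.0472, 2.25) (array([-0.0021, -0.0023,  0.0031]), array([0.0015, 0.0001, 0.0013]))
```

View pics/w2.png

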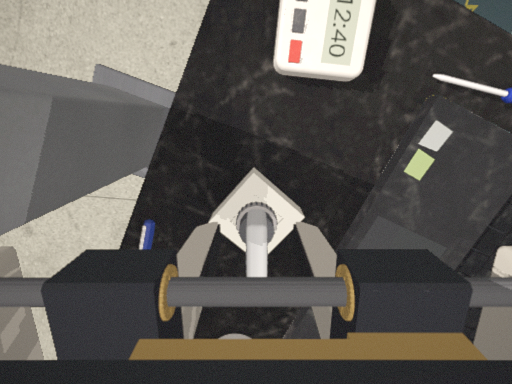

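The handle sits centred between the fingers at column ~257. Trim the small error and close.

jog_arm(motion=[0.4, -0.002, -0.002, 0.003, 0, 0, 0.001, 0.3, -0.002, -0.002, 0.003, 0, 0, 0.001, 0, -0.002, -0.002, 0.003, 0, 0, 0.001, 0, -0.002, -0.002, 0.003, 0, 0, 0.001, 0, -0.002, -0.002, 0.003, 0, 0, 0.001, 0, -0.002, -0.002, 0.003, 0, 0, 0.001, 0, -0.002, -0.002, 0.003, 0, 0, 0.001, 0, -0.002, -0.002, 0.003, 0, 0, 0.001], grip_force=15)

```text
t: 3.1
tool_pos: [0.4624, 0.1338, 0.0523]
orientation: [1.803, 2.57, 0.003]
force: [0.6, -0.5, 0.3]
opening: 0.0116
```

jog_arm(motion=[0, 0, 0, 0, 0, 0, 0, 0, 0, 0, 0, 0, 0, 0, 0, 0, 0, 0, 0, 0, 0], grip_force=45)

```text
t: 3.4
tool_pos: [0.4625, 0.1338, 0.0523]
orientation: [1.803, 2.57, 0.003]
force: [1.5, -0.9, 0.3]
opening: 0.0117
```

```bash
python3 - <<'E'
from h import *
from plant import *
s=read_state();print(tip(s))
E
```

```text
(array([0.4625, 0.1338, 0.0523]), np.float64(109.9), array([ 2.9e-03,  7.0e-04, -1.0e+00]), array([ 1.54, -0.94,  0.28]), array([-0.121, -0.013, -0.013]), 0.0117, 3.4)
```

Gripped at 11.7 mm. Lifting.

jog_arm(motion=[0, 0, 0, -0.02, 0, 0, 0, 0, 0, 0, -0.06, 0, 0, 0, 0, 0, 0, -0.14, 0, 0, 0, 0, 0, 0, -0.22, 0, 0, 0, 0, 0, 0, -0.27, 0, 0, 0, 0, 0, 0, -0.27, 0, 0, 0])

```text
t: 4.0
tool_pos: [0.4647, 0.1342, 0.1927]
orientation: [1.8, 2.566, 0.013]
force: [0.3, 0.7, 0.3]
opening: 0.0115
```

```bash
python3 - <<'E'
from h import *
from plant import *
s=read_state();print(tip(s),delta(s,(.579,-.2155,.19),189.7))
E
```

```text
(array([0.4647, 0.1342, 0.1927]), np.float64(109.9), array([ 0.011 ,  0.0022, -0.9999]), array([0.28, 0.7 , 0.27]), array([-0.045,  0.03 ,  0.009]), 0.0115, 4.0) (array([-0.7355, -0.0233,  0.0064]), array([ 0.0051,  0.0058, -0.8866]))
```

jog_arm(motion=[0, -0.735, -0.023, 0.006, 0.005, 0.006, -0.886, 0, -0.735, -0.023, 0.006, 0.005, 0.006, -0.886, 0, -0.735, -0.023, 0.006, 0.005, 0.006, -0.886, 0, -0.735, -0.023, 0.006, 0.005, 0.006, -0.886, 0, -0.735, -0.023, 0.006, 0.005, 0.006, -0.886, 0, -0.735, -0.023, 0.006, 0.005, 0.006, -0.886, 0, -0.735, -0.023, 0.006, 0.005, 0.006, -0.886, 0, -0.735, -0.023, 0.006, 0.005, 0.006, -0.886])

```text
t: 4.8
tool_pos: [0.5786, -0.2174, 0.1886]
orientation: [-0.144, -3.137, -0.002]
force: [1.4, 0.8, -2.1]
opening: 0.0115
```

```bash
python3 - <<'E'
from h import *
from plant import *
s=read_state();print(tip(s),delta(s,(.579,-.2155,.19),189.7))
E
```

```text
(array([ 0.5786, -0.2174,  0.1886]), np.float64(174.73), array([-0.0016,  0.0014, -1.    ]), array([ 1.37,  0.77, -2.06]), array([ 0.069, -0.024,  0.022]), 0.0115, 4.8) (array([-0.0005,  0.0039, -0.0029]), array([ 0.0009, -0.001 , -0.1664]))
```

jog_arm(motion=[0, 0, 0.004, -0.003, 0.001, -0.001, -0.166, 0, 0, 0.004, -0.003, 0.001, -0.001, -0.166, 0, 0, 0.004, -0.003, 0.001, -0.001, -0.166, 0, 0, 0.004, -0.003, 0.001, -0.001, -0.166])

```text
t: 5.2
tool_pos: [0.5782, -0.2151, 0.189]
orientation: [0.259, -3.13, -0.001]
force: [0.9, -0.2, -1.2]
opening: 0.0116
```

```bash
python3 - <<'E'
from h import *
from plant import *
import pickle
s=read_state();print(tip(s),s["q"])
c=read_camera("wrist");pickle.dump((s,c),open("w3.pkl","wb"));cv2.imwrite("pics/w3.png",c["frame"][:,:,::-1])
E
```

```text
(array([ 0.5782, -0.2151,  0.189 ]), np.float64(-170.53), array([-1.4e-03,  7.0e-04, -1.0e+00]), array([ 0.88, -0.24, -1.2 ]), array([ 0.014,  0.038, -0.03 ]), 0.0116, 5.2) [-4.39232178e-01  1.91832884e-01  1.47422115e+00  4.00752129e-05
  1.47707763e+00 -2.17524358e+00]
```

View pics/w3.png

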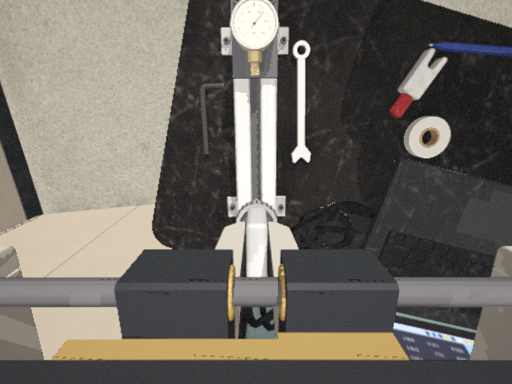

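The rail shows in columns 233–277, rows 80–215, with the slot near column 256; the stop is hidden behind the stud. I'll zoom in.

```bash
python3 - <<'E'
from h import *
f=cv2.imread("pics/w3.png")[:,:,::-1]
crop(f,215,70,300,165,6,"pics/w3a.png")
crop(f,205,140,305,235,6,"pics/w3b.png")
E
```

```text
(no output)
```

View pics/w3a.png

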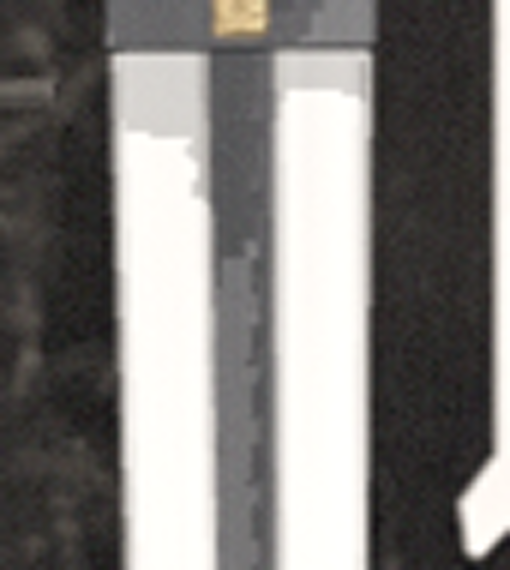

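View pics/w3b.png

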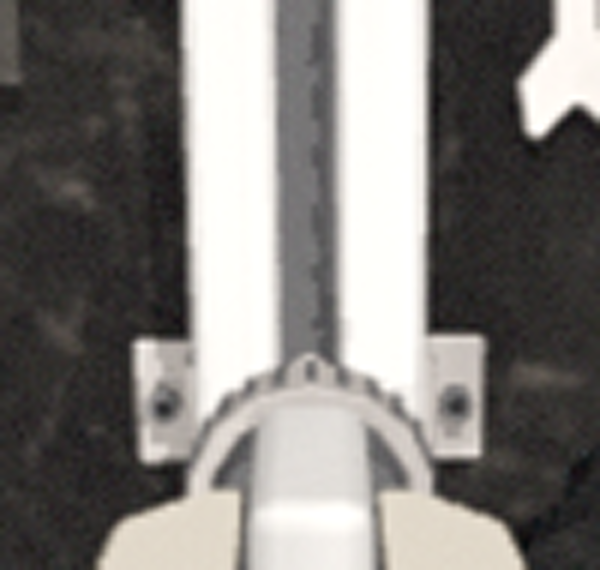

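```bash
python3 - <<'E'
from h import *
import pickle
s,c=pickle.load(open("w3.pkl","rb"));T=wristT(s,c)
ua=lambda x,y:((x+.5)/6-.5+215,(y+.5)/6-.5+70)
ub=lambda x,y:((x+.5)/6-.5+205,(y+.5)/6-.5+140)
L=[]
for nm,u,rows in(("a",ua,[(60,(112,210,275,374)),(500,(127,217,276,368))]),("b",ub,[(50,(184,275,340,430)),(330,(193,281,339,425))])):
  for y,xs in rows:
    P=[onz(c,u(x,y),.045,T)[:2] for x in xs]
    L.append(((P[0]+P[3])/2,(P[1]+P[2])/2))
    print("outer c",L[-1][0].round(4),"slot c",L[-1][1].round(4),"w",np.linalg.norm(P[0]-P[3]).round(4),np.linalg.norm(P[1]-P[2]).round(4))
A=np.array(L)
for k in(0,1):
  p=A[:,k];d=p[-1]-p[0];print(np.degrees(np.arctan2(d[1],d[0])), np.polyfit(p[:,0],p[:,1],1))
print("carrier edge",onz(c,ua(243,50),.045,T))
E
```

```text
outer c [ 0.4675 -0.2345] slot c [ 0.4675 -0.2346] w 0.0458 0.0114
outer c [ 0.5431 -0.2211] slot c [ 0.5431 -0.2213] w 0.0452 0.0111
outer c [ 0.5376 -0.2221] slot c [ 0.5376 -0.222 ] w 0.0459 0.0121
outer c [ 0.5912 -0.2128] slot c [ 0.5912 -0.2126] w 0.0454 0.0113
9.953252968789284 [ 0.17565103 -0.31655357]
10.082378392470693 [ 0.17768739 -0.31764125]
carrier edge [ 0.4658849  -0.23474848  0.045     ]
```

```bash
python3 - <<'E'
from h import *
import pickle
s,c=pickle.load(open("w3.pkl","rb"))
P=[[.019,0,-.0277],[.019,.006,-.0277],[.019,-.006,-.0277],[.005,.015,.0193],[.005,-.015,.0193],[.015,0,.0193],[0,0,.0383]]
q=proj(c,P,np.array(c["hand_eye"]))
print(q.round(2)); print(((q-[205,140]+.5)*6-.5).round(1))
E
```

```text
[[255.9  225.41]
 [266.97 225.41]
 [244.83 225.41]
 [276.81 218.31]
 [235.13 218.3 ]
 [255.97 205.1 ]
 [255.99 215.56]]
[[307.9 515. ]
 [374.3 515. ]
 [241.5 515. ]
 [433.4 472.4]
 [183.3 472.3]
 [308.3 393.1]
 [308.4 455.8]]
```

```bash
python3 - <<'E'
from h import *
from plant import *
s=read_state();print(delta(s,(.52,-.2257,.10),190.0))
E
```

```text
(array([ 0.1185, -0.002 ,  0.1788]), array([ 0.0004, -0.0006, -0.0056]))
```

jog_arm(motion=[0, 0.06, -0.001, 0.06, 0.0004, -0.0006, -0.0056, 0, 0.1185, -0.002, 0.12, 0.0004, -0.0006, -0.0056, 0, 0.1185, -0.002, 0.16, 0.0004, -0.0006, -0.0056, 0, 0.1185, -0.002, 0.1788, 0.0004, -0.0006, -0.0056, 0, 0.1185, -0.002, 0.1788, 0.0004, -0.0006, -0.0056, 0, 0.1185, -0.002, 0.1788, 0.0004, -0.0006, -0.0056, 0, 0.1185, -0.002, 0.1788, 0.0004, -0.0006, -0.0056])

```text
t: 5.95
tool_pos: [0.5216, -0.2262, 0.1019]
orientation: [-0.274, 3.127, -0.003]
force: [-0.4, -0.2, -0.8]
opening: 0.0115
```

```bash
python3 - <<'E'
from h import *
from plant import *
s=read_state();print(tip(s),delta(s,(.52,-.2257,.084),190.0))
c=read_camera("scene");crop(c["frame"],270,190,390,310,5,"pics/s4.png")
c=read_camera("wrist");cv2.imwrite("pics/w4.png",c["frame"][:,:,::-1])
c=read_camera("side");crop(c["frame"],165,165,325,285,5,"pics/d4.png")
E
```

```text
(array([ 0.5216, -0.2262,  0.1019]), np.float64(-169.99), array([ 0.0028, -0.0015, -1.    ]), array([-0.39, -0.22, -0.84]), array([ 0.061, -0.013, -0.03 ]), 0.0115, 5.95) (array([0.0032, 0.0015, 0.0358]), array([-0.0012,  0.0016,  0.0001]))
```

View pics/s4.png

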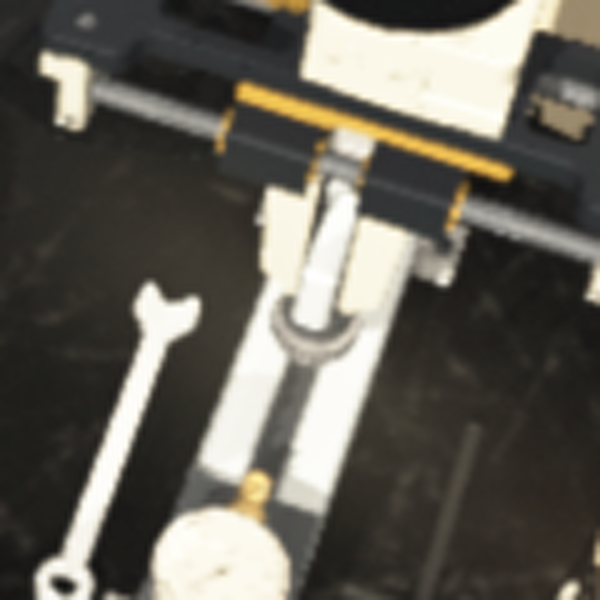

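View pics/d4.png

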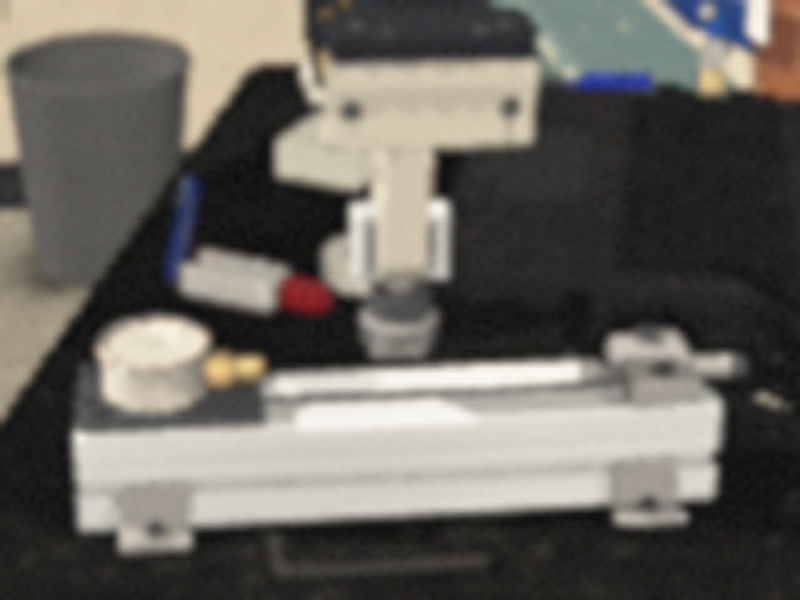

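View pics/w4.png

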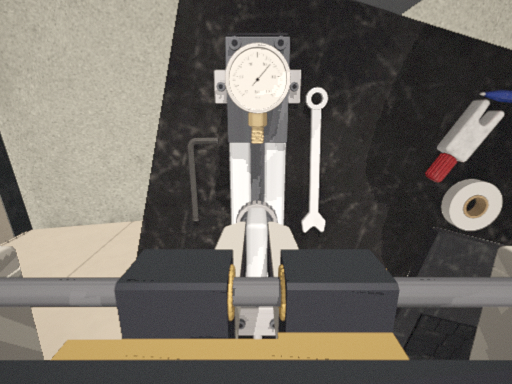

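Stud hovers over the slot, slot column ≈258 against the cup at ≈257. Descending gently while watching the force.

jog_arm(motion=[0, 0.003, 0.0015, 0.015, -0.0012, 0.0016, 0, 0, 0.003, 0.0015, 0.025, -0.0012, 0.0016, 0, 0, 0.003, 0.0015, 0.031, -0.0012, 0.0016, 0, 0, 0.003, 0.0015, 0.0345, -0.0012, 0.0016, 0, 0, 0.003, 0.0015, 0.0345, -0.0012, 0.0016, 0])

```text
t: 6.6
tool_pos: [0.5191, -0.2254, 0.0834]
orientation: [0.274, -3.128, -0.002]
force: [-0.3, -0.5, -1.1]
opening: 0.0115
```

```bash
python3 - <<'E'
from h import *
from plant import *
s=read_state();print(tip(s),delta(s,(.52,-.2257,.082),190.0))
c=read_camera("wrist");crop(c["frame"],206,120,306,220,6,"pics/w5.png")
E
```

```text
(array([ 0.5191, -0.2254,  0.0834]), np.float64(-170.0), array([-1.8e-03,  9.0e-04, -1.0e+00]), array([-0.29, -0.55, -1.05]), array([ 0.061,  0.001, -0.011]), 0.0115, 6.6) (array([-0.0017, -0.0009,  0.0027]), array([ 0.0008, -0.001 ,  0.    ]))
```

View pics/w5.png

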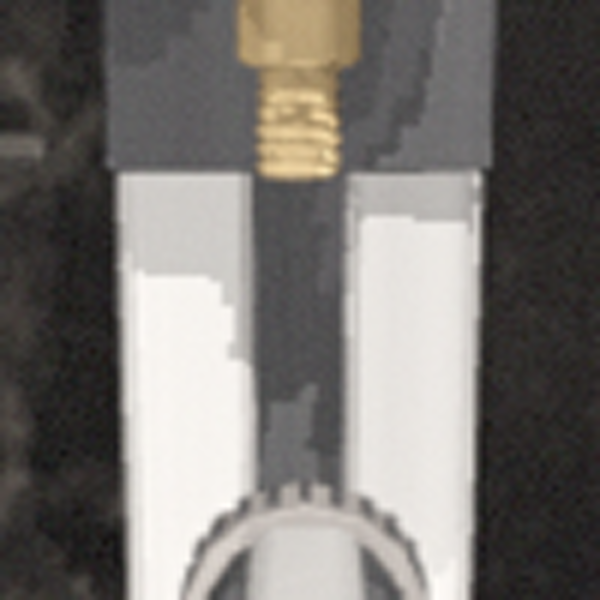

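jog_arm(motion=[0, -0.001, -0.0009, 0.004, 0.0008, -0.001, 0, 0, -0.001, -0.0009, 0.008, 0.0008, -0.001, 0, 0, -0.001, -0.0009, 0.008, 0.0008, -0.001, 0])

```text
t: 6.95
tool_pos: [0.5197, -0.2258, 0.0794]
orientation: [0.274, -3.13, 0.0]
force: [-0.2, -0.1, -0.8]
opening: 0.0118
```

```bash
python3 - <<'E'
from h import *
from plant import *
s=read_state();print(tip(s),delta(s,(.52,-.2257,.077),190.0))
E
```

```text
(array([ 0.5197, -0.2258,  0.0794]), np.float64(-170.0), array([-0.e+00, -1.e-04, -1.e+00]), array([-0.25, -0.08, -0.77]), array([ 0.036, -0.016, -0.012]), 0.0118, 6.95) (array([-0.0007,  0.    ,  0.0047]), array([-0.    , -0.    ,  0.0001]))
```

The head is in the mouth (3.9 mm deep) with no contact force. Continuing down.

jog_arm(motion=[0, 0, 0, 0.003, 0, 0, 0, 0, 0, 0, 0.006, 0, 0, 0, 0, 0, 0, 0.0075, 0, 0, 0, 0, 0, 0, 0.0075, 0, 0, 0])

```text
t: 7.35
tool_pos: [0.5196, -0.2257, 0.0755]
orientation: [0.274, -3.13, -0.0]
force: [0.1, 0.3, -0.3]
opening: 0.0115
```

```bash
python3 - <<'E'
from h import *
from plant import *
s=read_state();print(tip(s),delta(s,(.52,-.2257,.0755),190.0))
c=read_camera("side");crop(c["frame"],165,165,325,285,5,"pics/d6.png")
E
```

```text
(array([ 0.5196, -0.2257,  0.0755]), np.float64(-170.0), array([-1.e-04,  1.e-04, -1.e+00]), array([ 0.09,  0.31, -0.27]), array([ 0.071,  0.019, -0.024]), 0.0115, 7.35) (array([-0.0008, -0.0001, -0.    ]), array([ 0.    , -0.0001,  0.    ]))
```

View pics/d6.png

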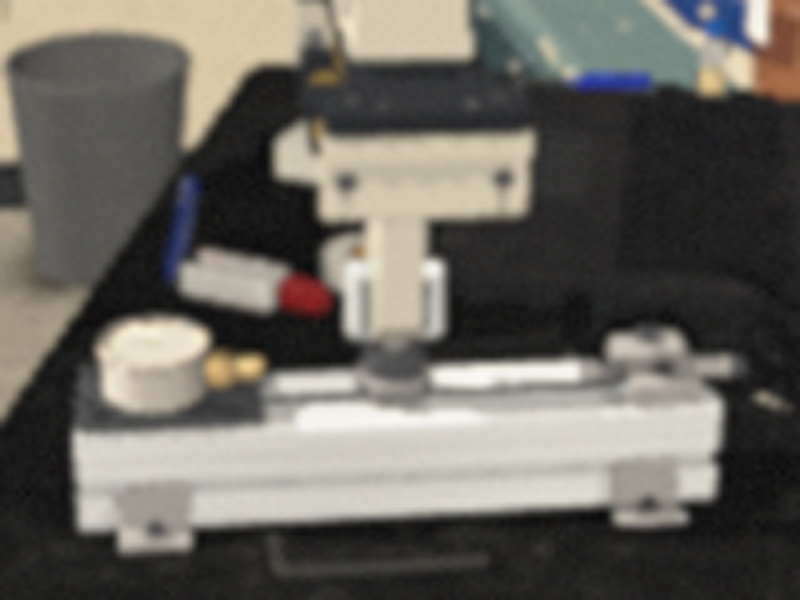

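The cup is at the rail's top. Sliding 35 mm toward the stop.

jog_arm(motion=[0, -0.01, 0, 0, 0, 0, 0, 0, -0.02, 0, 0, 0, 0, 0, 0, -0.03, 0, 0, 0, 0, 0, 0, -0.04, 0, 0, 0, 0, 0, 0, -0.05, 0, 0, 0, 0, 0, 0, -0.06, 0, 0, 0, 0, 0, 0, -0.07, 0, 0, 0, 0, 0, 0, -0.07, 0, 0, 0, 0, 0])

```text
t: 8.2
tool_pos: [0.5548, -0.2195, 0.0756]
orientation: [-0.274, 3.129, -0.0]
force: [-0.8, 0.4, 0.2]
opening: 0.0113
```

```bash
python3 - <<'E'
from h import *
from plant import *
s=read_state();print(tip(s), .1766*s["tool_pos"][0]-.3175)
c=read_camera("side");crop(c["frame"],225,215,325,265,8,"pics/d7.png")
c=read_camera("wrist");crop(c["frame"],206,120,306,220,6,"pics/w7.png")
E
```

```text
(array([ 0.5548, -0.2195,  0.0756]), np.float64(-169.97), array([ 2.e-04, -1.e-04, -1.e+00]), array([-0.84,  0.38,  0.23]), array([ 0.016,  0.015, -0.002]), 0.0113, 8.2) -0.21952942002376258
```

View pics/d7.png

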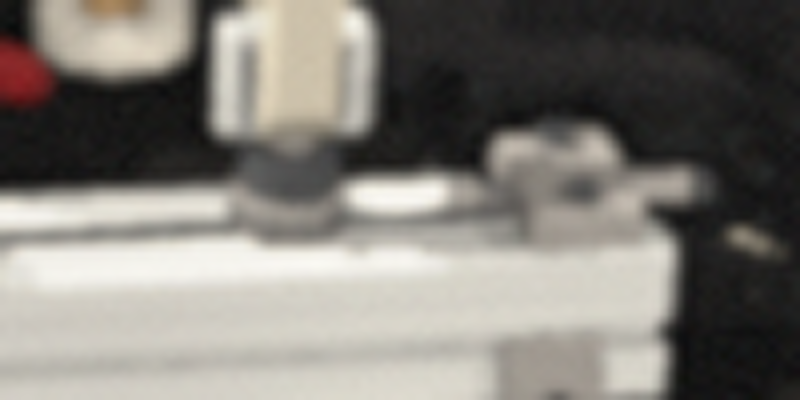

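View pics/w7.png

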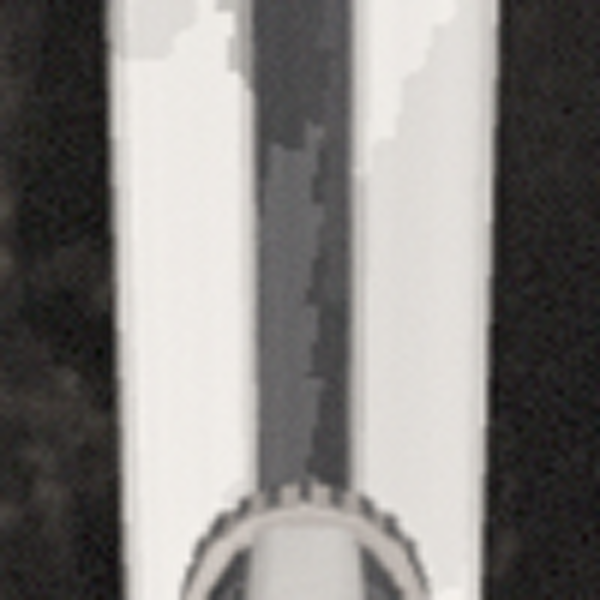

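Centred in the slot, about 25–28 mm from the screw tip in the side view. Moving 18 mm, then creeping.

jog_arm(motion=[0, -0.01, 0, 0, 0, 0, 0, 0, -0.018, 0, 0, 0, 0, 0, 0, -0.024, 0, 0, 0, 0, 0, 0, -0.03, 0, 0, 0, 0, 0, 0, -0.034, 0, 0, 0, 0, 0, 0, -0.036, 0, 0, 0, 0, 0, 0, -0.036, 0, 0, 0, 0, 0])

```text
t: 9.0
tool_pos: [0.5719, -0.2164, 0.0754]
orientation: [0.274, -3.129, -0.0]
force: [-0.3, -0.1, -0.8]
opening: 0.0118
```

```bash
python3 - <<'E'
from h import *
from plant import *
s=read_state();print(tip(s), .1766*s["tool_pos"][0]-.3175)
c=read_camera("side");crop(c["frame"],225,215,325,265,8,"pics/d8.png")
E
```

```text
(array([ 0.5719, -0.2164,  0.0754]), np.float64(-169.98), array([-3.e-04,  1.e-04, -1.e+00]), array([-0.32, -0.13, -0.83]), array([ 0.105,  0.052, -0.036]), 0.0118, 9.0) -0.21649755279494798
```

View pics/d8.png

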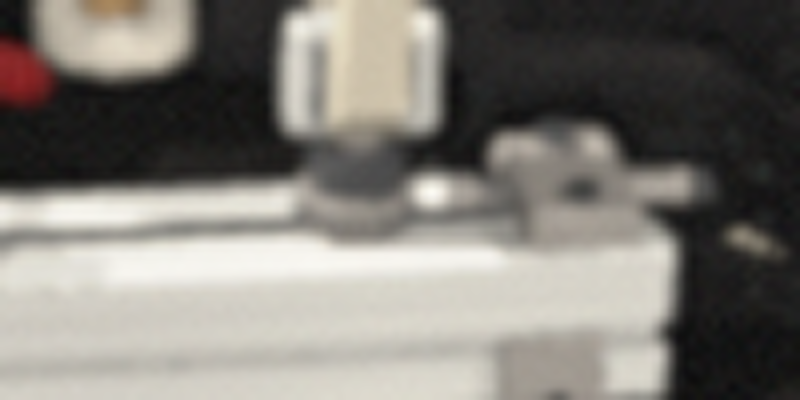

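About 9–10 mm left (cup's right edge ~408, tip ~447 in the crop). Creeping.

jog_arm(motion=[0, -0.002, 0, 0, 0, 0, 0, 0, -0.004, 0, 0, 0, 0, 0, 0, -0.006, 0, 0, 0, 0, 0, 0, -0.008, 0, 0, 0, 0, 0, 0, -0.01, 0, 0, 0, 0, 0, 0, -0.01, 0, 0, 0, 0, 0])

```text
t: 9.65
tool_pos: [0.5769, -0.2156, 0.0754]
orientation: [0.274, -3.129, -0.0]
force: [-0.5, 0.7, -1.1]
opening: 0.0119
```

jog_arm(motion=[0, -0.0015, 0, 0, 0, 0, 0, 0, -0.003, 0, 0, 0, 0, 0, 0, -0.003, 0, 0, 0, 0, 0])

```text
t: 9.95
tool_pos: [0.5784, -0.2153, 0.0754]
orientation: [0.275, -3.129, -0.0]
force: [-0.1, -0.6, -1.7]
opening: 0.012
```

```bash
python3 - <<'E'
from h import *
from plant import *
s=read_state();print(tip(s), .1766*s["tool_pos"][0]-.3175)
c=read_camera("side");crop(c["frame"],245,220,305,250,13,"pics/d9.png")
E
```

```text
(array([ 0.5784, -0.2153,  0.0754]), np.float64(-169.97), array([-3.e-04, -0.e+00, -1.e+00]), array([-0.06, -0.61, -1.67]), array([-0.022,  0.012, -0.   ]), 0.012, 9.95) -0.21534648054916006
```

View pics/d9.png

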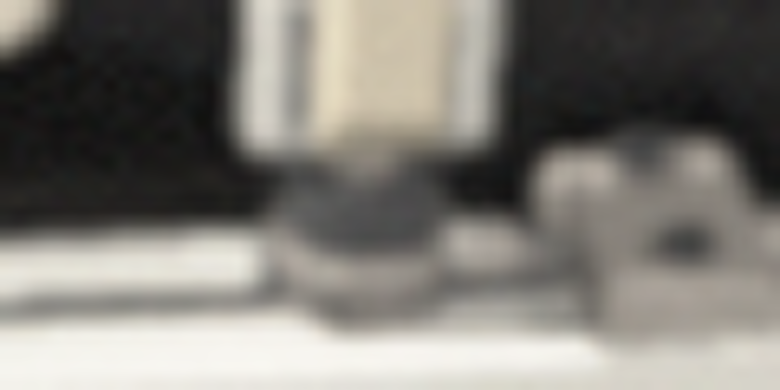

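Nearly touching. Half-millimetre steps now.

jog_arm(motion=[0, -0.001, 0, 0, 0, 0, 0, 0, -0.001, 0, 0, 0, 0, 0])

```text
t: 10.2
tool_pos: [0.5789, -0.2152, 0.0754]
orientation: [0.274, -3.129, -0.0]
force: [-0.0, -0.5, -1.9]
opening: 0.0117
```

jog_arm(motion=[0, -0.001, 0, 0, 0, 0, 0, 0, -0.001, 0, 0, 0, 0, 0])

```text
t: 10.4
tool_pos: [0.5795, -0.2151, 0.0754]
orientation: [0.275, -3.129, -0.0]
force: [0.7, -0.3, -0.5]
opening: 0.012
```

jog_arm(motion=[0, -0.001, 0, 0, 0, 0, 0, 0, -0.001, 0, 0, 0, 0, 0])

```text
t: 10.6
tool_pos: [0.58, -0.215, 0.0754]
orientation: [0.275, -3.129, -0.0]
force: [0.4, 0.6, -1.4]
opening: 0.0117
```

jog_arm(motion=[0, -0.001, 0, 0, 0, 0, 0, 0, -0.001, 0, 0, 0, 0, 0])

```text
t: 10.8
tool_pos: [0.5806, -0.2149, 0.0754]
orientation: [0.275, -3.129, -0.0]
force: [-0.0, -0.8, -1.8]
opening: 0.0118
```

jog_arm(motion=[0, -0.001, 0, 0, 0, 0, 0, 0, -0.001, 0, 0, 0, 0, 0])

```text
t: 11.0
tool_pos: [0.5811, -0.2148, 0.0755]
orientation: [0.275, -3.129, 0.0]
force: [0.1, -0.5, -1.7]
opening: 0.0118
```

```bash
python3 - <<'E'
from h import *
from plant import *
s=read_state();print(tip(s), .1766*s["tool_pos"][0]-.3175)
c=read_camera("side");crop(c["frame"],245,220,305,250,13,"pics/d10.png")
E
```

```text
(array([ 0.5811, -0.2148,  0.0755]), np.float64(-169.97), array([-1.e-04, -0.e+00, -1.e+00]), array([ 0.12, -0.49, -1.67]), array([ 0.103,  0.019, -0.012]), 0.0118, 11.0) -0.21487134516494277
```

View pics/d10.png

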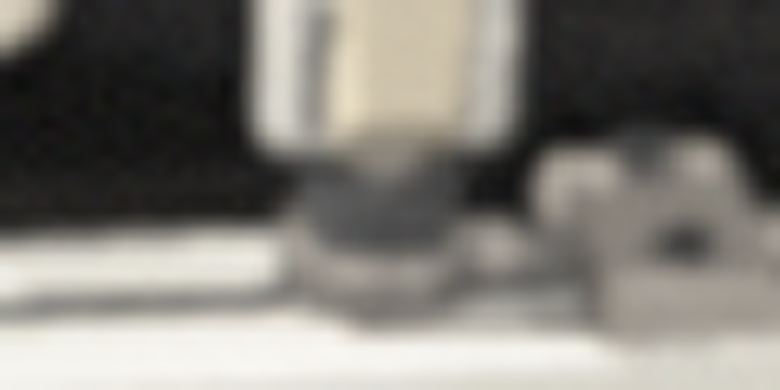

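jog_arm(motion=[0, -0.001, 0, 0, 0, 0, 0, 0, -0.001, 0, 0, 0, 0, 0])

```text
t: 11.25
tool_pos: [0.5814, -0.2147, 0.0754]
orientation: [0.275, -3.129, -0.0]
force: [-1.5, 0.5, -1.7]
opening: 0.0116
```

jog_arm(motion=[0, -0.001, 0, 0, 0, 0, 0, 0, -0.001, 0, 0, 0, 0, 0])

```text
t: 11.45
tool_pos: [0.5816, -0.2147, 0.0753]
orientation: [0.274, -3.128, -0.0]
force: [-2.4, -0.7, 1.2]
opening: 0.0118
```

jog_arm(motion=[0, -0.001, 0, 0, 0, 0, 0, 0, -0.001, 0, 0, 0, 0, 0])

```text
t: 11.65
tool_pos: [0.5818, -0.2147, 0.0754]
orientation: [0.274, -3.128, -0.0]
force: [-4.0, -0.9, 1.1]
opening: 0.0118
```

jog_arm(motion=[0, -0.001, 0, 0, 0, 0, 0, 0, -0.001, 0, 0, 0, 0, 0])

```text
t: 11.85
tool_pos: [0.5818, -0.2147, 0.0753]
orientation: [0.274, -3.127, -0.0]
force: [-5.1, 0.0, 1.0]
opening: 0.0114
```

The screw tip is found: contact near x=0.5812, now about 5 N. I'll back off 0.3 mm for a light touch and press down in stages.

jog_arm(motion=[0, 0.0006, 0, 0, 0, 0, 0, 0, 0.0006, 0, 0.002, 0, 0, 0, 0, 0.0006, 0, 0.004, 0, 0, 0, 0, 0.0006, 0, 0.005, 0, 0, 0, 0, 0.0006, 0, 0.005, 0, 0, 0])

```text
t: 12.35
tool_pos: [0.5817, -0.2148, 0.0731]
orientation: [0.274, -3.127, -0.0]
force: [-5.5, 1.1, 4.8]
opening: 0.0115
```

```bash
python3 - <<'E'
from h import *
from plant import *
s=read_state();print(tip(s), .1766*s["tool_pos"][0]-.3175)
E
```

```text
(array([ 0.5817, -0.2148,  0.0731]), np.float64(-169.98), array([-2.6e-03, -2.0e-04, -1.0e+00]), array([-5.45,  1.09,  4.79]), array([ 0.223,  1.005, -0.004]), 0.0115, 12.35) -0.21476870123336228
```

```bash
python3 - <<'E'
from h import *
from plant import *
s=read_state();print(delta(s,(.5811,-.2149,.0715),190.0))
E
```

```text
(array([ 0.0013, -0.    ,  0.0033]), array([ 0.0002, -0.0017,  0.0003]))
```

jog_arm(motion=[0, 0.0013, 0, 0, 0.0002, -0.0017, 0.0003, 0, 0.0013, 0, 0.0015, 0.0002, -0.0017, 0.0003, 0, 0.0013, 0, 0.003, 0.0002, -0.0017, 0.0003, 0, 0.0013, 0, 0.0033, 0.0002, -0.0017, 0.0003])

```text
t: 12.75
tool_pos: [0.5816, -0.2148, 0.0721]
orientation: [-0.274, 3.129, -0.0]
force: [-4.4, 1.1, 7.5]
opening: 0.0117
```

```bash
python3 - <<'E'
from h import *
from plant import *
s=read_state();print(tip(s));print(delta(s,(.5811,-.2149,.0698),190.0))
E
```

```text
(array([ 0.5816, -0.2148,  0.0721]), np.float64(-170.0), array([ 0.0011, -0.    , -1.    ]), array([-4.43,  1.14,  7.51]), array([ 0.384,  0.8  , -0.024]), 0.0117, 12.75)
(array([ 0.001 , -0.    ,  0.0046]), array([-0.0001,  0.0007,  0.    ]))
```

jog_arm(motion=[0, 0.001, 0, 0.001, 0, 0.0007, 0, 0, 0.0016, 0, 0.003, 0, 0.0007, 0, 0, 0.0016, 0, 0.0046, 0, 0.0007, 0, 0, 0.0016, 0, 0.0046, 0, 0.0007, 0])

```text
t: 13.15
tool_pos: [0.5816, -0.2148, 0.0708]
orientation: [-0.274, 3.128, -0.001]
force: [-4.8, 2.5, 8.2]
opening: 0.0114
```

```bash
python3 - <<'E'
from h import *
from plant import *
s=read_state();print(tip(s));print(delta(s,(.5811,-.2149,.0698),190.0))
E
```

```text
(array([ 0.5816, -0.2148,  0.0708]), np.float64(-169.99), array([ 1.6e-03, -3.0e-04, -1.0e+00]), array([-4.77,  2.48,  8.19]), array([0.512, 0.878, 0.043]), 0.0114, 13.15)
(array([ 0.001 , -0.0001,  0.002 ]), array([-0.0004,  0.001 ,  0.0001]))
```

jog_arm(motion=[0, 0.002, 0, 0.001, 0, 0.001, 0, 0, 0.002, 0, 0.001, 0, 0.001, 0, 0, 0.002, 0, 0.001, 0, 0.001, 0, 0, 0.002, 0, 0.001, 0, 0.001, 0])

```text
t: 13.55
tool_pos: [0.5815, -0.2148, 0.0714]
orientation: [-0.274, 3.128, -0.001]
force: [-3.5, 2.1, 7.1]
opening: 0.0116
```

```bash
python3 - <<'E'
from h import *
from plant import *
s=read_state();print(tip(s));print(delta(s,(.5811,-.2149,.0698),190.0))
E
```

```text
(array([ 0.5815, -0.2148,  0.0714]), np.float64(-169.98), array([ 2.e-03, -7.e-04, -1.e+00]), array([-3.51,  2.09,  7.07]), array([0.494, 0.768, 0.028]), 0.0116, 13.55)
(array([ 0.0008, -0.0001,  0.0032]), array([-0.0006,  0.0012,  0.0003]))
```

Vertical load pushes the arm forward through joint compliance, so I'll add back-off while pressing deeper.

jog_arm(motion=[0, 0.003, 0, 0.001, 0, 0.001, 0, 0, 0.0036, 0, 0.003, 0, 0.001, 0, 0, 0.0036, 0, 0.005, 0, 0.001, 0, 0, 0.0036, 0, 0.0056, 0, 0.001, 0, 0, 0.0036, 0, 0.0056, 0, 0.001, 0])

```text
t: 14.05
tool_pos: [0.5814, -0.2148, 0.0703]
orientation: [-0.274, 3.126, -0.002]
force: [-2.4, 3.6, 9.5]
opening: 0.0115
```

```bash
python3 - <<'E'
from h import *
from plant import *
s=read_state();print(tip(s));print(delta(s,(.5811,-.2149,.0698),190.0))
E
```

```text
(array([ 0.5814, -0.2148,  0.0703]), np.float64(-169.96), array([ 0.004 , -0.0011, -1.    ]), array([-2.42,  3.59,  9.53]), array([0.743, 0.484, 0.059]), 0.0115, 14.05)
(array([0.0007, 0.    , 0.0009]), array([-0.0011,  0.0024,  0.0004]))
```

Pressed about 5.2 mm past cup contact, with Fz matching the spring, so the head is clear of the lips by ~2 mm. Starting the clockwise turn in stages.

jog_arm(motion=[0, 0.0034, 0.0006, 0.0034, -0.001, 0.002, 0.08, 0, 0.0034, 0.0006, 0.0034, -0.001, 0.002, 0.16, 0, 0.0034, 0.0006, 0.0034, -0.001, 0.002, 0.22, 0, 0.0034, 0.0006, 0.0034, -0.001, 0.002, 0.22])

```text
t: 14.45
tool_pos: [0.5815, -0.2152, 0.0704]
orientation: [0.272, 3.125, -0.0]
force: [-1.2, -0.2, 8.9]
opening: 0.0116
```

```bash
python3 - <<'E'
from h import *
from plant import *
s=read_state();print(tip(s));print(delta(s,(.5797,-.2149,.0686),155.0))
E
```

```text
(array([ 0.5815, -0.2152,  0.0704]), np.float64(170.05), array([ 4.6e-03, -6.0e-04, -1.0e+00]), array([-1.25, -0.17,  8.87]), array([ 0.265,  0.45 , -0.046]), 0.0116, 14.45)
(array([ 0.0036, -0.0001,  0.0036]), array([0.0005, 0.0029, 0.1672]))
```

20° in, with free torque. Continuing.

jog_arm(motion=[0, 0.0036, 0, 0.0036, 0, 0.002, 0.09, 0, 0.0036, 0, 0.0036, 0, 0.002, 0.18, 0, 0.0036, 0, 0.0036, 0, 0.002, 0.27, 0, 0.0036, 0, 0.0036, 0, 0.002, 0.333, 0, 0.0036, 0, 0.0036, 0, 0.002, 0.333])

```text
t: 14.95
tool_pos: [0.5816, -0.2154, 0.0705]
orientation: [1.076, 2.946, 0.002]
force: [-1.4, 0.3, 8.8]
opening: 0.0115
```

```bash
python3 - <<'E'
from h import *
from plant import *
s=read_state();print(tip(s));print(delta(s,(.5798,-.2149,.0686),110.0))
E
```

```text
(array([ 0.5816, -0.2154,  0.0705]), np.float64(139.87), array([ 5.9e-03, -6.0e-04, -1.0e+00]), array([-1.36,  0.27,  8.8 ]), array([ 0.124,  0.453, -0.098]), 0.0115, 14.95)
(array([ 0.0034, -0.0016,  0.0038]), array([0.0029, 0.0025, 0.3319]))
```

jog_arm(motion=[0, 0.0034, -0.0016, 0.0038, 0.002, 0.002, 0.09, 0, 0.0034, -0.0016, 0.0038, 0.002, 0.002, 0.18, 0, 0.0034, -0.0016, 0.0038, 0.002, 0.002, 0.27, 0, 0.0034, -0.0016, 0.0038, 0.002, 0.002, 0.333, 0, 0.0034, -0.0016, 0.0038, 0.002, 0.002, 0.333])

```text
t: 15.45
tool_pos: [0.5817, -0.2151, 0.0705]
orientation: [1.806, 2.565, 0.004]
force: [-1.5, 2.0, 10.5]
opening: 0.0116
```

```bash
python3 - <<'E'
from h import *
from plant import *
s=read_state();print(tip(s));print(delta(s,(.5799,-.2149,.0686),100.0))
E
```

```text
(array([ 0.5817, -0.2151,  0.0705]), np.float64(109.7), array([ 5.7e-03, -8.0e-04, -1.0e+00]), array([-1.47,  2.  , 10.47]), array([ 0.39 ,  0.383, -0.017]), 0.0116, 15.45)
(array([ 0.0016, -0.0033,  0.0038]), array([0.0034, 0.0014, 0.1078]))
```

jog_arm(motion=[0, 0.0012, -0.0033, 0.0038, 0.003, 0.001, 0.06, 0, 0.0012, -0.0033, 0.0038, 0.003, 0.001, 0.108, 0, 0.0012, -0.0033, 0.0038, 0.003, 0.001, 0.108, 0, 0.0012, -0.0033, 0.0038, 0.003, 0.001, 0.108])

```text
t: 15.85
tool_pos: [0.5818, -0.2151, 0.0704]
orientation: [2.017, 2.403, 0.003]
force: [-2.0, 2.8, 9.5]
opening: 0.0117
```

```bash
python3 - <<'E'
from h import *
from plant import *
s=read_state();print(tip(s));print(delta(s,(.5814,-.2149,.0725),100.0))
c=read_camera("side");crop(c["frame"],245,205,305,250,12,"pics/d11.png")
c=read_camera("wrist");cv2.imwrite("pics/w11.png",c["frame"][:,:,::-1])
E
```

```text
(array([ 0.5818, -0.2151,  0.0704]), np.float64(99.98), array([ 0.0046, -0.0011, -1.    ]), array([-2.02,  2.77,  9.46]), array([ 0.435,  0.364, -0.067]), 0.0117, 15.85)
(array([ 0.0004, -0.0007, -0.0042]), array([ 0.0028,  0.0012, -0.0002]))
```

View pics/d11.png

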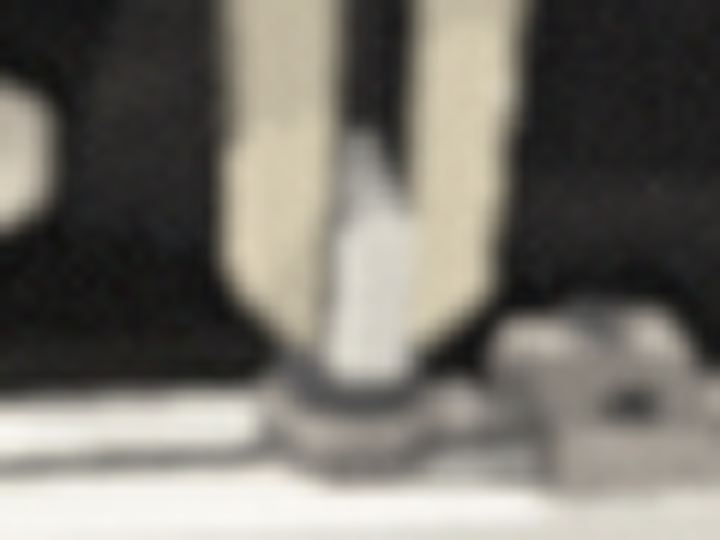

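View pics/w11.png

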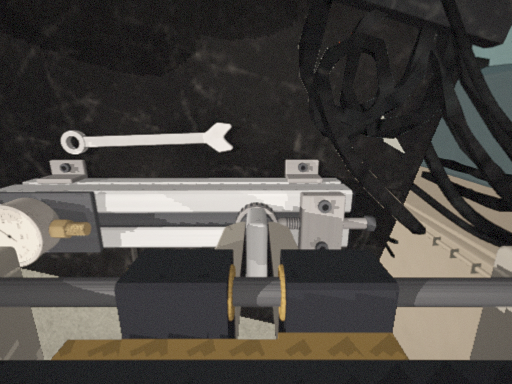

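The handle now sits across the rail, with the cup against the screw. Letting it rise under the lips.

jog_arm(motion=[0, 0.0004, 0, -0.001, 0.002, 0.001, 0, 0, 0.0004, 0, -0.003, 0.002, 0.001, 0, 0, 0.0004, 0, -0.004, 0.002, 0.001, 0, 0, 0.0004, 0, -0.004, 0.002, 0.001, 0])

```text
t: 16.35
tool_pos: [0.582, -0.215, 0.0724]
orientation: [2.019, 2.405, 0.002]
force: [-2.1, -0.4, 2.6]
opening: 0.0119
```

```bash
python3 - <<'E'
from h import *
from plant import *
s=read_state();print(tip(s));print(delta(s,(.5817,-.2149,.0725),100.0))
E
```

```text
(array([ 0.582 , -0.215 ,  0.0724]), np.float64(99.99), array([ 1.8e-03, -3.0e-04, -1.0e+00]), array([-2.12, -0.39,  2.6 ]), array([-0.188,  0.482, -0.044]), 0.0119, 16.35)
(array([ 0.0003, -0.0005, -0.0002]), array([ 0.0011,  0.0004, -0.0001]))
```

Fz fell to 2.6 N at z 0.0724: the lips are carrying the spring. Slight further rise to zero the load.

jog_arm(motion=[0, 0, 0, -0.0006, 0.001, 0, 0, 0, 0, 0, -0.0006, 0.001, 0, 0, 0, 0, 0, -0.0006, 0.001, 0, 0])

```text
t: 16.65
tool_pos: [0.582, -0.215, 0.0724]
orientation: [2.019, 2.406, -0.0]
force: [-0.3, -1.1, -0.8]
opening: 0.0119
```

```bash
python3 - <<'E'
from h import *
from plant import *
s=read_state();print(tip(s))
E
```

```text
(array([ 0.582 , -0.215 ,  0.0724]), np.float64(99.99), array([ 2.e-04, -5.e-04, -1.e+00]), array([-0.31, -1.13, -0.79]), array([-0.256,  0.309, -0.031]), 0.0119, 16.65)
```

Vertical and side forces are near zero. A gentle seating push toward the screw (+tool y) to confirm contact.

jog_arm(motion=[0, 0, 0.0006, 0, 0, 0, 0, 0, 0, 0.0012, 0, 0, 0, 0, 0, 0, 0.0012, 0, 0, 0, 0])

```text
t: 16.95
tool_pos: [0.5821, -0.2149, 0.0724]
orientation: [-2.02, -2.406, 0.001]
force: [-4.6, -1.1, 3.0]
opening: 0.0117
```

jog_arm(motion=[0, 0, 0.001, 0, 0, 0, 0, 0, 0, 0.001, 0, 0, 0, 0])

```text
t: 17.15
tool_pos: [0.5821, -0.215, 0.0724]
orientation: [-2.019, -2.405, 0.002]
force: [-5.6, -1.4, 2.4]
opening: 0.0121
```

```bash
python3 - <<'E'
from h import *
from plant import *
s=read_state();print(tip(s))
c=read_camera("wrist");crop(c["frame"],216,170,366,260,5,"pics/w12.png")
E
```

```text
(array([ 0.5821, -0.215 ,  0.0724]), np.float64(99.98), array([-1.8e-03, -5.0e-04, -1.0e+00]), array([-5.63, -1.44,  2.41]), array([-0.254,  1.081, -0.088]), 0.0121, 17.15)
```

View pics/w12.png

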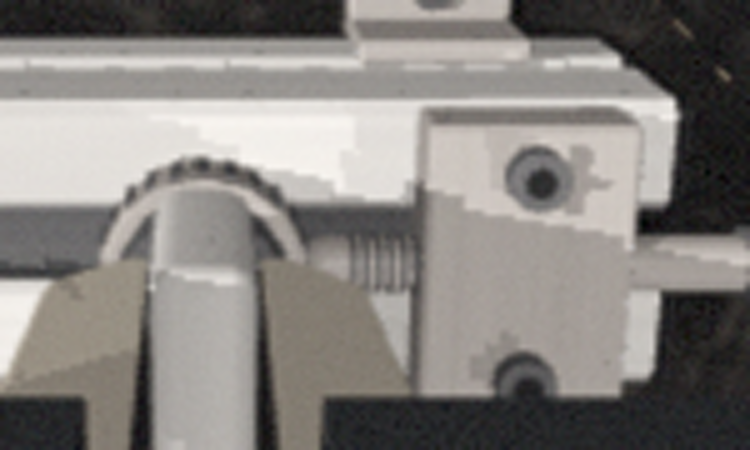

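The cup rests on the domed screw tip (crop ≈(305,258)) and doesn't yield at 5.6 N. I'll relax the push, then release.

jog_arm(motion=[0, 0, -0.0004, -0.0002, 0.001, 0, 0, 0, 0, -0.0004, -0.0002, 0.001, 0, 0])

```text
t: 17.4
tool_pos: [0.5821, -0.215, 0.0724]
orientation: [-2.019, -2.405, 0.004]
force: [-2.0, -1.0, -0.6]
opening: 0.0121
```

```bash
python3 - <<'E'
from h import *
from plant import *
s=read_state();print(tip(s))
E
```

```text
(array([ 0.5821, -0.215 ,  0.0724]), np.float64(99.98), array([-3.1e-03, -8.0e-04, -1.0e+00]), array([-2.03, -0.99, -0.59]), array([-0.232,  0.293, -0.027]), 0.0121, 17.4)
```

Light residual of 2 N on the screw side. Opening.

jog_arm(motion=[0.03, 0, 0, 0, 0, 0, 0, 0.15, 0, 0, 0, 0, 0, 0, 0.2, 0, 0, 0, 0, 0, 0, 0.3, 0, 0, 0, 0, 0, 0, 0.3, 0, 0, 0, 0, 0, 0], grip_force=10)

```text
t: 17.9
tool_pos: [0.5823, -0.2149, 0.0725]
orientation: [-2.019, -2.405, 0.004]
force: [-0.2, -0.1, 0.3]
opening: 0.0265
```

```bash
python3 - <<'E'
from h import *
from plant import *
s=read_state();print(tip(s))
c=read_camera("wrist");crop(c["frame"],196,170,346,260,5,"pics/w13.png")
E
```

```text
(array([ 0.5823, -0.2149,  0.0725]), np.float64(99.98), array([-2.7e-03, -8.0e-04, -1.0e+00]), array([-0.21, -0.14,  0.27]), array([-0.055,  0.044,  0.008]), 0.0265, 17.9)
```

View pics/w13.png

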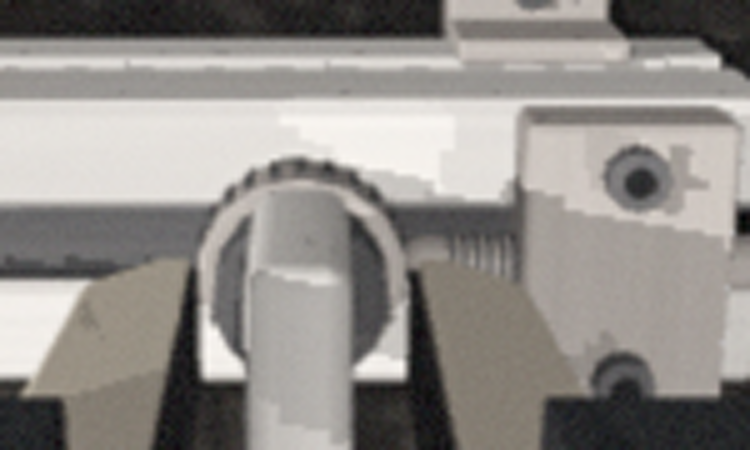

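Released cleanly: the stud is upright and touching the screw tip. Retreating straight up.

jog_arm(motion=[0.3, 0, 0, -0.03, 0, 0, 0, 0.3, 0, 0, -0.09, 0, 0, 0, 0.3, 0, 0, -0.17, 0, 0, 0, 0.3, 0, 0, -0.24, 0, 0, 0, 0.3, 0, 0, -0.24, 0, 0, 0, 0.3, 0, 0, -0.24, 0, 0, 0])

```text
t: 18.55
tool_pos: [0.5836, -0.2153, 0.1951]
orientation: [2.018, 2.405, -0.002]
force: [-0.1, -0.4, -0.6]
opening: 0.0279
```

```bash
python3 - <<'E'
from h import *
from plant import *
s=read_state();print(tip(s))
c=read_camera("wrist");crop(c["frame"],176,130,336,240,5,"pics/w14.png")
c=read_camera("side");crop(c["frame"],225,205,325,265,8,"pics/d14.png")
c=read_camera("scene");cv2.imwrite("pics/s14.png",c["frame"][:,:,::-1])
E
```

```text
(array([ 0.5836, -0.2153,  0.1951]), np.float64(99.98), array([ 9.0e-04, -2.5e-03, -1.0e+00]), array([-0.13, -0.43, -0.64]), array([-0.114,  0.071, -0.034]), 0.0279, 18.55)
```

View pics/w14.png

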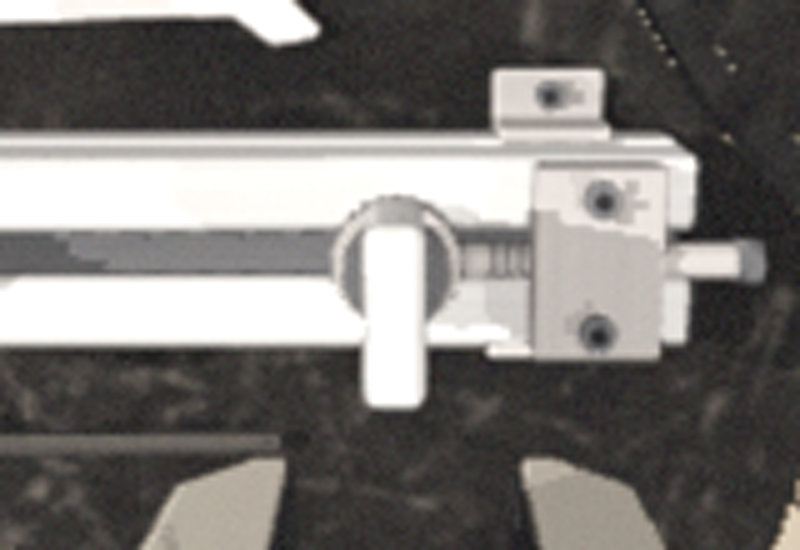

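View pics/d14.png

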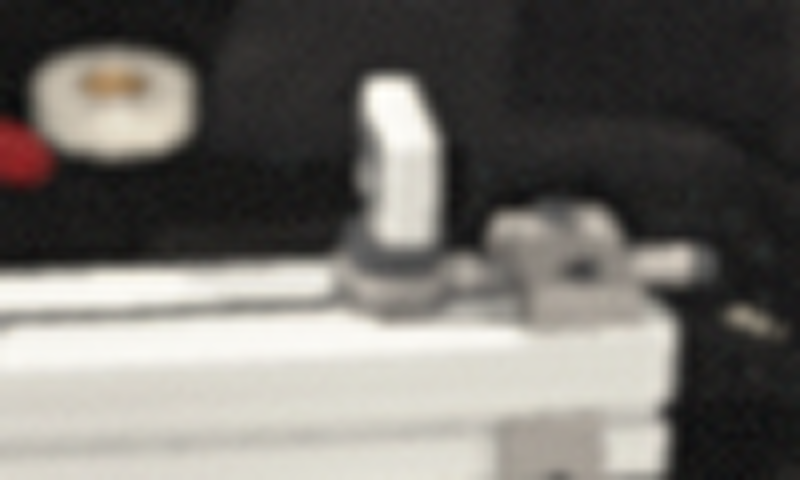

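View pics/s14.png

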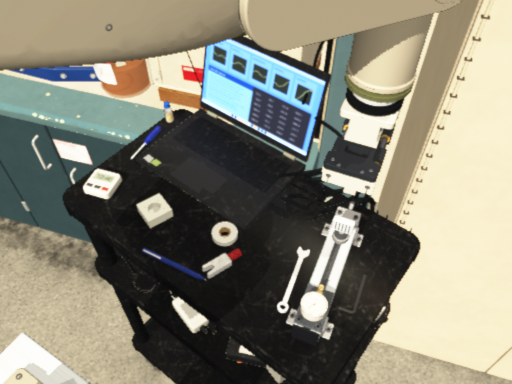

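The stud stands upright across the slot and touches the screw, and everything else is undisturbed. Handing in.

```bash
python3 -c "
from plant import *
close_job();print(read_state()['t'])"
```

```text
the job is handed in; nothing more can be done
the job is handed in; nothing more can be done
```

The stud is locked upright across the slot with its cup against the setting screw. I handed the job in shortly after the last check, at 18.55 s of the 61 s allowed.

- **Getting to the screw:** I gripped the stud across its handle, lowered its head into the open middle of the slot with no measurable contact force, and slid it along. I found the screw tip by touch, at 1–5 N.
- **Locking:** I pressed down about 5 mm on the spring (about 10 N) and turned it 90° clockwise at low torque. When I let it rise, the lips took the spring load. A seating push of 5.6 N towards the screw did not move it. I eased that to 2 N and released.
- **Disagreement while pressing:** the downward load flexed the arm forward, so my first two back-offs from the screw did not lower the side force. I corrected for this; the side force peaked at about 5.6 N in the readings taken at the end of each move, against the 15 N limit.
- **Last checks:** the wrist and side pictures after retreat show the handle upright across the rail and the cup touching the screw tip. The scene picture shows nothing else moved. The force reading was near zero with the gripper clear. I did not measure the screw's own position before and after.

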